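Set up the tipping lock test stand and hold it upright

ROBOT

A 6-joint arm with a two-finger parallel gripper is mounted at the origin on a cart in front of the work surface, level with it; the furniture and walls round the work are solid. World frame = base frame: x ahead of the robot, y to its left, z up, the work surface at z = 0. Lengths are in m, angles in degrees, forces in N, time in s.
With the tool pointing down it reaches from about 0.4 to 0.825 m from the base axis. Payload 7 kg.
Tool frame: the origin (TCP) lies at the very end of the fingers, on their centre line; the grasp point (between the pads) lies behind it (r.grasp_offset is the z of the grasp point in the tool frame, in m); z points along the fingers, y is the direction in which the jaws open and shut (so a half turn about z gives the same grasp; the last joint's range is limited). The gripper opens to 88 mm and grips with 3 to 60 N. Pads are 19 mm wide; open, the fingers measure 130 mm over their backs; the gripper's body (78 mm by 193 mm) begins 47 mm behind the grasp point.
Start: joints at [92.023, 20.546, 0.682, 0, -70.136, -16.507], TCP at [0.169, 0.654, 0.227] pointing down, gripper open.
Joint ranges: [-176.03, 176.03], [-82.01, 121.73], [-58.28, 71.71], [-173.87, 95.51], [-174.79, -0.11], [-173.66, 173.66]. Speed limits (degrees/s): [136.94, 136.94, 172.46, 180, 180, 180].

INTERFACE

Orientations are given as [roll, pitch, yaw] about the fixed x, y, z axes, in that order (R = Rz(yaw) Ry(pitch) Rx(roll)).
In Python, from plant import r gives the robot as it stands. The module is installed in compiled form; this text tells all that it offers.
- The arm moves only by the tool servo_tool, never from a script. Its argument "targets" is a list of rows, each an object of numbers: "dx", "dy", "dz": the shift along the world's x, y, z in cm; "spin": the turn about the world's z in rad; "grip": the opening in per cent of the stroke, from 0 (shut) to 100 (fully open). A call has exactly 10 rows; each row is the pose to reach, as a shift and turn from the pose commanded when the call began; what a row does not reach only later rows make up. A row lasts 1/12 s, in which the tool goes at most 41.7 mm and 7.16 degrees, less where a joint would pass 70% of its speed; a pose out of reach is approached as far as the arm can. A call with a gripper value outside its range is refused whole. The fingers move at their own pace and stop on an object; "squeeze" is the grip in N (left out, the last holds). Time passes only in rows, so rows that repeat a pose let the fingers close, or fill a call up. It gives the time, the measured TCP pose, the force and the opening at its end, in the units of the state.
- r.get_state(): the state, without advancing time (a new reading comes with each control period).
- r.capture(name): name is "side" or "top"; returns the picture (400x640x3 uint8, blue, green, red); there is no depth.
- r.get_calibration(name): a dict with "K" (3x3 intrinsics, pixels), "extrinsics" (4x4, takes a point from camera to world coordinates). Camera axes: x right, y down, z forward; pixel columns grow to the right and rows downward; lengths in m; the calibration is good to about 2 mm. A picture is of the moment at which its call begins. get_calibration takes no time and is no camera call.
- r.close_job(): hands the job in, once; it reports no verdict.
Trained networks look in the newest picture that a camera, given by its name, has taken for a name from the list of things; names that differ only in an ending like _2 or _b are one class to them, and where a whole thing is asked for, a point or a joint stands for the part that bears it (a point fixed in the world has none). Each returns a list of dicts, best first, with "p" (0 to 1); they miss things now and then, are a little off and sometimes report something else, mostly with a low value. They report only what shows in the picture. A call takes as long as a camera call.
- r.cut_out(name, camera): "mask" (400x640 bool, what is visible of it) and "extent" ([left, top, right, bottom] in pixels, round what is visible of it).
The state is a dict: "time_s": time; "joints": joint angles; "qd": joint speeds; "joint_torque": joint torques, N m; "tcp_pos": TCP position; "eef_rot": TCP orientation; "contact_force": force on the tool from outside, world axes, zero at the start; "moment": the same for the moment, N m; "gripper_width": finger opening in m.
Only numpy, scipy, OpenCV 4.12 (cv2) and the standard library are available. Lean on these libraries where they do the work, as an engineer would, in place of code of your own. Each camera call takes 0.05 s, during which the arm holds its last target. There are 200 camera calls.

TASK

Get the lock cylinder test stand ready: push the sledge with the cylinder fully home against its end stop, turn the keeper down behind it, then flip the folded prop leg over its centre so that it snaps fully down. Last, take the leaning frame by the round rail on its top, bring it upright and finish while still gripping the rail, holding the frame steady and upright so that it cannot tip; do not let go. Leave the things lying around where they are.

Things in the scene. Friction and masses are not known exactly. Their poses are not given: they have to be found in the camera images.
- stand: Grey steel base plate 220 x 200 x 12 mm, fixed to the bench, with two hub cheeks carrying the tipping axle. Origin on the bench surface straight below the middle of the axle; its x points across the axle, away from the robot at yaw 0, y runs along the axle (left), z up. The plate reaches from x = -120 to +100 mm, y = +-100 mm. The stand's place and yaw vary.
- axle (a point): Middle of the axle, 45 mm above the bench, on which the frame tips (axle along the stand's y). All frame measures below are from here in the frame's own axes: those of the stand turned about y by the value of joint frame.
- frame (a joint): Tip of the aluminium frame (plate 170 mm wide, 8 mm thick, top edge 180 mm above the axle), rad: 0 upright, positive leans towards the stand's +x, stops at -0.4 and +0.4. Starts leaning at or near the +0.4 stop and settles on it. Top-heavy, about 1 kg: falls either way unless held (with the leg down, onto the leg at about -0.1). All working parts are on its -x face, towards the robot.
- rail: Round steel grip rail, 16 mm thick, 92 mm long along y, between two posts at y = +-56 mm on top of the frame, in which it can turn about its own axis. Origin at its middle, 215 mm above the axle, 35 mm clear above the plate's top edge. With the frame leaning it can be gripped from straight above across its thickness; the frame swings under it as it is raised.
- sledge (a joint): Travel of the sledge with the lock cylinder along the frame's +y, m: 0 is out, 0.035 is home against the end stop. Slides with about 1.5 N friction, stays where it is left.
- sledge_tab (a point): Push point near the outer end of the sledge's tab: a steel tab 4 mm thick, 26 mm high, standing out of the sledge to 80 mm before the frame's middle plane. The point lies in the middle of its height on its -y face, 10 mm from its outer edge (frame x = -70 mm, z = 125 mm, y = -57 mm + joint sledge). Push it towards +y.
- keeper (a joint): Turn of the keeper, rad: 0 its arm is level, pointing along the frame's -y; 1.57 it hangs straight down behind the home sledge (stop). It blocks on the sledge if that is not home. Pivot at frame y = -34, z = 165 mm, axis along frame x; the tip moves down, then towards +y. Friction 0.035 N m, stays where left. Starts at 0 to 0.25.
- keeper_peg (a point): On the axis of the black peg at the keeper arm's tip, 45 mm from its pivot: 12 mm thick, along the frame's x, standing out to 52 mm before the frame's middle plane; the point is 10 mm from its outer end (frame x = -42 mm).
- leg (a joint): Turn of the prop leg (kickstand), rad: 0 is folded up (pointing to the frame's +y, 15 degrees above level), 1.83 fully down. A spring holds it at either end with about 0.13 N m (2 N at the foot) and snaps it over when past the middle (about 0.9). Pivot at frame y = +50, z = 60 mm, axis along frame x; the foot moves down, then towards -y.
- leg_foot (a point): Centre of the black rubber ball foot, 18 mm thick, at the leg's end: 78.5 mm from the pivot in the frame's plane, 85 mm before the frame's middle plane (frame x = -85 mm). At joint leg = q it is at frame y = 50 + 78.5 cos(0.262 - q) mm, z = 60 + 78.5 sin(0.262 - q) mm.
- loupe: Bystander: black eye loupe, 36 mm wide and high, standing on the base plate behind the frame. Origin under its middle.
- tip_stop: Bystander: small steel stop with thumb screw, 15 x 44 x 20 mm. Origin under its middle.
- padlock: Bystander: padlock lying flat, 76 x 48 x 15 mm. Origin under its middle.
- spare_cylinder: Bystander: loose lock cylinder lying on the bench, 70 x 31 x 17 mm. Origin under its middle.
- carton: Bystander: small carton, 96 x 66 x 50 mm. Origin under its middle.

How it is judged (in metres and radians):
On the way, in this order (a step that is already met when the one before it is completed fails the run):
1. the sledge is pushed home, the keeper still up (value of joint sledge above 0.031 m and value of joint keeper below 0.8 rad), for 0.1 s.
2. the keeper is turned down behind the home sledge, the leg still folded (value of joint sledge above 0.031 m and value of joint keeper above 1.35 rad and value of joint leg below 0.6 rad), for 0.1 s.
3. the leg is flipped fully down while the frame still leans (value of joint sledge above 0.031 m and value of joint keeper above 1.35 rad and value of joint leg above 1.65 rad and value of joint frame above 0.15 rad), for 0.1 s.
At the end, for the whole second after the job is handed in: Still holding: the fingers grip the rail (over 3 N), the frame is within 0.06 rad (3.5 degrees) of upright and still (under 0.1 rad/s); the leg is fully down (over 1.65 rad), the sledge home (over 31 mm) and the keeper turned down (over 1.35 rad) (value of joint sledge above 0.031 m and value of joint keeper above 1.35 rad and value of joint leg above 1.65 rad and value of joint frame between -0.06 and 0.06 rad and velocity of joint frame between -0.1 and 0.1 rad/s and contact force between the fingers and rail above 3 N); the arm keeps its last pose, push and grip.
It fails at once if a bystander is pushed more than 40 mm from its place (distance of any of loupe, tip_stop, padlock, spare_cylinder, carton from where it was at the start of the episode above 0.04 m).
It also fails if it takes over 67 s, if anything falls off the work surface, if the arm or the gripper's body presses on something with over 40 N, if the wrist force passes 120 N, or if a joint passes its speed limit or range.

## Working session

There is one attempt and no reset: what is moved stays moved. The work goes in short steps, Python scripts to look and compute and a tool call to move; the robot and the scene stay as the last step left them, time stands still between calls to the robot, and variables do not carry over. Pictures are saved under pics/ and viewed, about 8 in all and at most 12, crops included, and the job is handed in when it is done.

Besides the shell and the picture viewer there is one more tool, called after "Request:" in YAML: its name, and indented under it one key for each argument. servo_tool: Moves the arm, as the interface text tells. Its arguments: {"type":"object","properties":{"targets":{"type":"array"},"squeeze":{"type":"number"}},"required":["targets"]}

```bash
mkdir -p pics
python3 - <<'E'
from plant import r
import cv2,numpy as np
np.set_printoptions(precision=4,suppress=True)
s=r.get_state();print(s['time_s'],s['tcp_pos'],s['eef_rot'],s['gripper_width'],r.grasp_offset)
for n in('side','top'):
    c=r.get_calibration(n);print(n,c['K'].tolist(),np.array(c['extrinsics']))
    im=r.capture(n);cv2.imwrite(f'pics/{n}0.png',im)
    for k in ['stand','frame','rail','sledge_tab','keeper_peg','leg_foot','loupe','tip_stop','padlock','spare_cylinder','carton']:
        for d in r.cut_out(k,n)[:2]:
            m=d['mask'];v,u=np.nonzero(m)
            print(n,k,round(d['p'],2),d['extent'],(u.mean().round(1),v.mean().round(1)) if len(u) else None,len(u))
E
```

```text
0.0 [0.1688 0.6531 0.2257] [179.9096  -0.008  -14.4915] 0.08740059455799423 -0.0188
side [[365.0946906328507, 0.0, 315.56362245435537], [0.0, 365.0946906328507, 202.87273944490258], [0.0, 0.0, 1.0]] [[-0.9758 -0.0971  0.1961  0.4233]
 [-0.218   0.3518 -0.9103  1.0417]
 [ 0.0194 -0.931  -0.3645  0.4669]
 [ 0.      0.      0.      1.    ]]
side stand 0.8 [297.6, 139.7, 384.2, 248.6] (np.float64(337.5), np.float64(205.3)) 4048
side rail 0.52 [311.1, 141.0, 319.8, 149.8] (np.float64(316.0), np.float64(144.0)) 77
side sledge_tab 0.64 [324.4, 156.8, 355.8, 183.0] (np.float64(339.6), np.float64(167.8)) 317
side sledge_tab 0.26 [385.5, 306.9, 427.6, 333.9] (np.float64(407.2), np.float64(319.7)) 623
side leg_foot 0.6 [333.1, 191.4, 354.5, 204.8] (np.float64(342.9), np.float64(196.4)) 94
side loupe 0.54 [317.9, 202.6, 321.2, 215.9] (np.float64(320.6), np.float64(208.8)) 41
side tip_stop 0.49 [316.5, 339.0, 340.7, 356.8] (np.float64(330.8), np.float64(348.5)) 240
side padlock 0.64 [384.1, 307.0, 425.4, 332.1] (np.float64(408.2), np.float64(320.1)) 576
side padlock 0.31 [299.0, 139.2, 383.9, 249
[... 1040 characters left out ...]
7 [383.7, 180.7, 418.3, 208.4] (np.float64(403.3), np.float64(188.3)) 313
top keeper_peg 0.67 [409.0, 180.7, 429.9, 195.3] (np.float64(421.3), np.float64(184.4)) 88
top leg_foot 0.53 [345.8, 194.6, 377.3, 210.8] (np.float64(360.7), np.float64(202.7)) 125
top leg_foot 0.23 [348.9, 161.6, 430.9, 208.2] (np.float64(395.7), np.float64(183.2)) 2421
top tip_stop 0.53 [221.7, 215.3, 231.3, 226.5] (np.float64(225.3), np.float64(220.3)) 66
top tip_stop 0.4 [387.3, 160.7, 424.0, 175.4] (np.float64(403.8), np.float64(165.0)) 211
top padlock 0.53 [249.0, 247.4, 270.4, 270.7] (np.float64(258.9), np.float64(263.4)) 209
top carton 0.85 [347.3, 112.5, 375.8, 146.2] (np.float64(360.2), np.float64(128.2)) 752
```

Run:
```python
import cv2
a=cv2.imread('pics/top0.png')[90:270,320:460];b=cv2.imread('pics/side0.png')[120:260,280:400]
cv2.imwrite('pics/topc.png',cv2.resize(a,None,fx=4,fy=4,interpolation=2)[:600] if 0 else cv2.resize(a[50:170],None,fx=5,fy=5,interpolation=2))
cv2.imwrite('pics/sidec.png',cv2.resize(b[:120],None,fx=5,fy=5,interpolation=2))
```

```text
(no output)
```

View pics/topc.png

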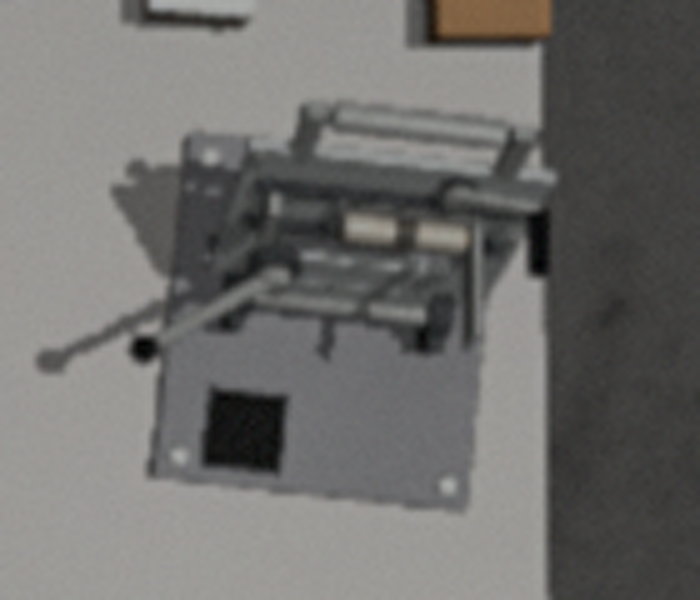

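View pics/sidec.png

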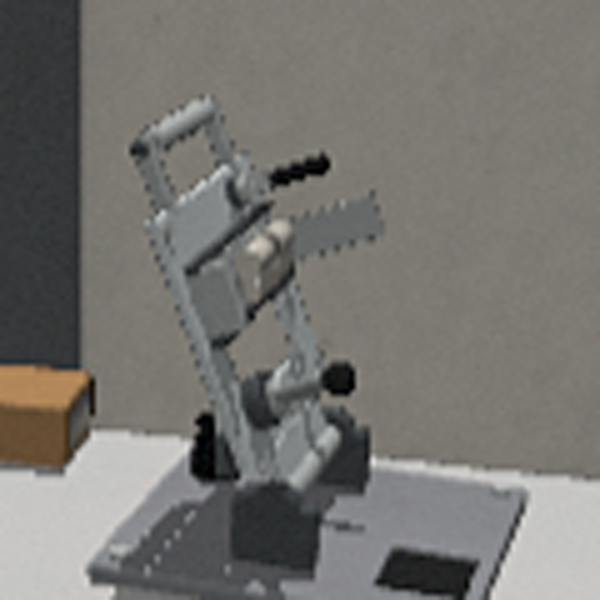

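View pics/top0.png

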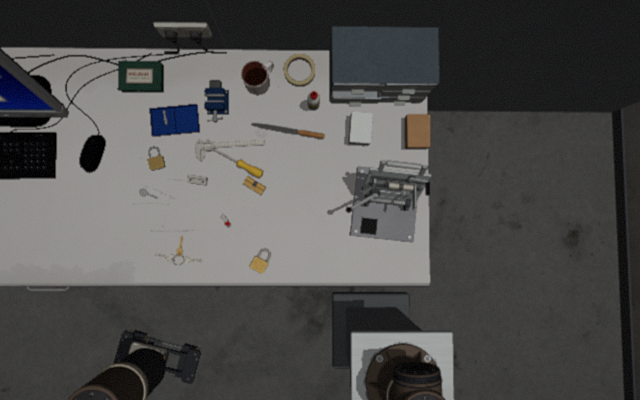

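The views agree. The stand is at the right table edge, turned about -0.1 rad. In the top view the plate corners are near (357,167), (350,235) and (413,242), the ball foot is at (349,210), and the rail runs (387,163)–(422,166). In the side view the foot is at (348,196), the peg tip at (344,152), and the rail ends at (308,150) and (322,140). I'll fit the stand pose and lean to all of these points together.

```bash
cat > h.py <<'E'
from plant import r
import cv2,numpy as np,json
from scipy.optimize import least_squares
np.set_printoptions(precision=4,suppress=True)
def proj(n,P):
    c=r.get_calibration(n);T=np.linalg.inv(np.array(c['extrinsics']))
    p=np.array(c['K'])@(T[:3,:3]@P+T[:3,3]);return p[:2]/p[2]
def S(p,x,y,yaw): # stand mm -> world m
    c,s=np.cos(yaw),np.sin(yaw);P=np.array(p,float)/1000
    return np.array([x+c*P[0]-s*P[1],y+s*P[0]+c*P[1],P[2]])
def F(p,q): # frame mm -> stand mm
    c,s=np.cos(q),np.sin(q);return [p[0]*c+p[2]*s,p[1],-p[0]*s+p[2]*c+45]
def peg(k,x=-42): return [x,-34-45*np.cos(k),165-45*np.sin(k)]
def foot(l): return [-85,50+78.5*np.cos(.262-l),60+78.5*np.sin(.262-l)]
E
cat > fit.py <<'E'
from h import *
obs=[('top','s',(-120,100,12),(350.4,235)),('top','s',(-120,-100,12),(413.4,242)),('top','s',(100,100,12),(356.6,167)),
('side','s',(-120,-100,12),(385.4,218)),('side','s',(100,100,12),(297.8,234.5)),
('top','f',foot(0),(349,209.6)),('side','f',foot(0),(348,195.6)),
('top','f',(0,46,215),(387,163)),('top','f',(0,-46,215),(422,166.4)),
('side','f',(0,-46,215),(321.6,140.5)),('side','f',(0,46,215),(309,149.3)),
('side','k',-52,(344.2,152.4)),('top','f',(-80,-55,125),(413.8,209))]
def res(v):
    o=[]
    for n,t,p,uv in obs:
        P=S(p if t=='s' else F(p if t=='f' else peg(v[4],p),v[3]),*v[:3])
        o.append(proj(n,P)-np.array(uv))
    return np.array(o)
s=least_squares(lambda v:res(v).ravel(),[.5,.1,-.1,.4,.1],loss='soft_l1')
print(s.x);print(res(s.x))
x=s.x;json.dump(list(x),open('pose.json','w'))
for n,p in dict(tab=(-70,-57,125),tabend=(-80,-57,125),peg0=peg(x[4]),pegd=peg(1.57),foot0=foot(0),rail=(0,0,215)).items():
    print(n,np.array(F(p,x[3])),S(F(p,x[3]),*x[:3]))
print('railup',S(F((0,0,215),0),*x[:3]))
print('plate corner',S((100,-100,12),*x[:3]))
E
python3 fit.py
```

```text
[ 0.5598  0.0493 -0.1041  0.4078  0.1587]
[[-0.2312  0.7137]
 [-0.0947  0.5037]
 [ 0.5949 -0.4737]
 [-0.0172 -1.4344]
 [-0.6548 -2.8163]
 [-0.4597  0.353 ]
 [-0.3903 -0.9547]
 [-0.6552  0.1079]
 [-1.5179  0.4552]
 [-1.7643  1.2667]
 [ 0.4536 -1.0689]
 [ 0.9817 -0.2219]
 [ 1.749  -0.506 ]]
tab [-14.688  -57.     187.5106] [ 0.5392 -0.0059  0.1875]
tabend [-23.868  -57.     191.4763] [ 0.5301 -0.0049  0.1915]
peg0 [ 24.0589 -78.4345 206.5982] [ 0.5756 -0.0312  0.2066]
pegd [  9.0332 -34.0358 171.8164] [0.5652 0.0145 0.1718]
foot0 [-46.1721 125.8211 152.4544] [0.5269 0.1792 0.1525]
rail [ 85.264    0.     242.3703] [0.6446 0.0404 0.2424]
railup [0.5598 0.0493 0.26  ]
plate corner [ 0.6488 -0.0606  0.012 ]
```

Request:
servo_tool:
  targets:
    - {"dx": 1.8,"dy": -3.5,"dz": 1,"spin": 0.015,"grip": 0}
    - {"dx": 3.6,"dy": -7,"dz": 2,"spin": 0.03,"grip": 0}
    - {"dx": 5.4,"dy": -10.5,"dz": 3,"spin": 0.045,"grip": 0}
    - {"dx": 7.2,"dy": -14,"dz": 4,"spin": 0.06,"grip": 0}
    - {"dx": 9,"dy": -17.5,"dz": 5,"spin": 0.075,"grip": 0}
    - {"dx": 10.8,"dy": -21,"dz": 6,"spin": 0.09,"grip": 0}
    - {"dx": 12.6,"dy": -24.5,"dz": 7,"spin": 0.105,"grip": 0}
    - {"dx": 14.4,"dy": -28,"dz": 8,"spin": 0.12,"grip": 0}
    - {"dx": 16.2,"dy": -31.5,"dz": 8,"spin": 0.135,"grip": 0}
    - {"dx": 18,"dy": -35,"dz": 8,"spin": 0.15,"grip": 0}

```text
time_s: 2.03
tcp_pos: [0.3494, 0.302, 0.3077]
eef_rot: [-179.9, -0.1, -5.8]
contact_force: [1.1, 1.6, -0.3]
gripper_width: 0.0266
```

Request:
servo_tool:
  targets:
    - {"dx": 1.8,"dy": -3.5,"dz": 0}
    - {"dx": 3.6,"dy": -7,"dz": 0}
    - {"dx": 5.4,"dy": -10.5,"dz": 0}
    - {"dx": 7.2,"dy": -14,"dz": 0}
    - {"dx": 9,"dy": -17.5,"dz": 0}
    - {"dx": 10.8,"dy": -21,"dz": 0}
    - {"dx": 12.6,"dy": -24.5,"dz": 0}
    - {"dx": 14.4,"dy": -28,"dz": 0}
    - {"dx": 16.2,"dy": -31.5,"dz": 0}
    - {"dx": 18.1,"dy": -35,"dz": 0}

```text
validation failed for argument at $.ta...
```

Request:
servo_tool:
  targets:
    - {"dz": -2,"grip": 0}
    - {"dz": -4,"grip": 0}
    - {"dz": -6,"grip": 0}
    - {"dz": -8,"grip": 0}
    - {"dz": -10,"grip": 0}
    - {"dz": -12,"grip": 0}
    - {"dz": -13,"grip": 0}
    - {"dz": -13.5,"grip": 0}
    - {"dz": -13.5,"grip": 0}
    - {"dz": -13.5,"grip": 0}

```text
validation failed for argument at $.ta...
```

Run:
```python
from h import *
a=r.capture('side')[80:260,240:400];b=r.capture('top')[140:260,330:450]
a=cv2.resize(a,(480,540),interpolation=2);b=cv2.resize(b,(320,320),interpolation=2)
c=np.zeros((540,800,3),np.uint8);c[:,:480]=a;c[:320,480:]=b
cv2.imwrite('pics/s1.png',c);print(r.get_state()['contact_force'])
```

```text
[-0.0269 -0.0597  0.2418]
```

View pics/s1.png

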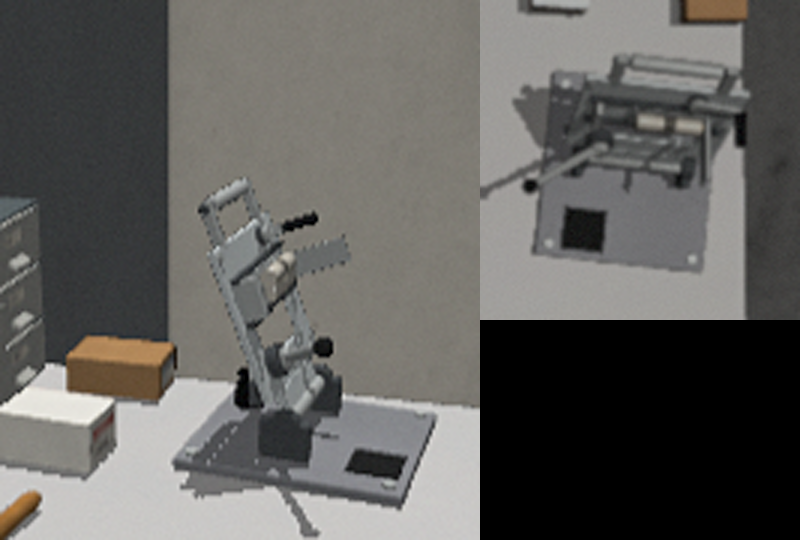

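All five keys are needed in every row, so both calls were refused and the scene is unchanged.

Request:
servo_tool:
  targets:
    - {"dx": 1.8,"dy": -3.5,"dz": 0,"spin": 0,"grip": 0}
    - {"dx": 3.6,"dy": -7,"dz": 0,"spin": 0,"grip": 0}
    - {"dx": 5.4,"dy": -10.5,"dz": 0,"spin": 0,"grip": 0}
    - {"dx": 7.2,"dy": -14,"dz": 0,"spin": 0,"grip": 0}
    - {"dx": 9,"dy": -17.5,"dz": 0,"spin": 0,"grip": 0}
    - {"dx": 10.8,"dy": -21,"dz": 0,"spin": 0,"grip": 0}
    - {"dx": 12.6,"dy": -24.5,"dz": 0,"spin": 0,"grip": 0}
    - {"dx": 14.4,"dy": -28,"dz": 0,"spin": 0,"grip": 0}
    - {"dx": 16.2,"dy": -31.5,"dz": 0,"spin": 0,"grip": 0}
    - {"dx": 18.1,"dy": -35,"dz": 0,"spin": 0,"grip": 0}

```text
time_s: 2.97
tcp_pos: [0.5305, -0.0482, 0.3069]
eef_rot: [-180.0, -0.0, -5.9]
contact_force: [1.0, 0.8, 0.1]
gripper_width: 0.0002
```

Request:
servo_tool:
  targets:
    - {"dx": 0,"dy": 0,"dz": -2,"spin": 0,"grip": 0}
    - {"dx": 0,"dy": 0,"dz": -4,"spin": 0,"grip": 0}
    - {"dx": 0,"dy": 0,"dz": -6,"spin": 0,"grip": 0}
    - {"dx": 0,"dy": 0,"dz": -8,"spin": 0,"grip": 0}
    - {"dx": 0,"dy": 0,"dz": -10,"spin": 0,"grip": 0}
    - {"dx": 0,"dy": 0,"dz": -12,"spin": 0,"grip": 0}
    - {"dx": 0,"dy": 0,"dz": -13,"spin": 0,"grip": 0}
    - {"dx": 0,"dy": 0,"dz": -13.5,"spin": 0,"grip": 0}
    - {"dx": 0,"dy": 0,"dz": -13.5,"spin": 0,"grip": 0}
    - {"dx": 0,"dy": 0,"dz": -13.5,"spin": 0,"grip": 0}

```text
time_s: 3.8
tcp_pos: [0.5304, -0.0463, 0.1723]
eef_rot: [180.0, -0.0, -5.9]
contact_force: [-0.0, -0.6, 0.2]
gripper_width: 0.0005
```

Run:
```python
from h import *
a=r.capture('side')[80:260,240:400];b=r.capture('top')[140:260,330:450]
a=cv2.resize(a,(480,540),interpolation=2);b=cv2.resize(b,(320,320),interpolation=2)
c=np.zeros((540,800,3),np.uint8);c[:,:480]=a;c[:320,480:]=b
cv2.imwrite('pics/s2.png',c)
```

```text
(no output)
```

View pics/s2.png

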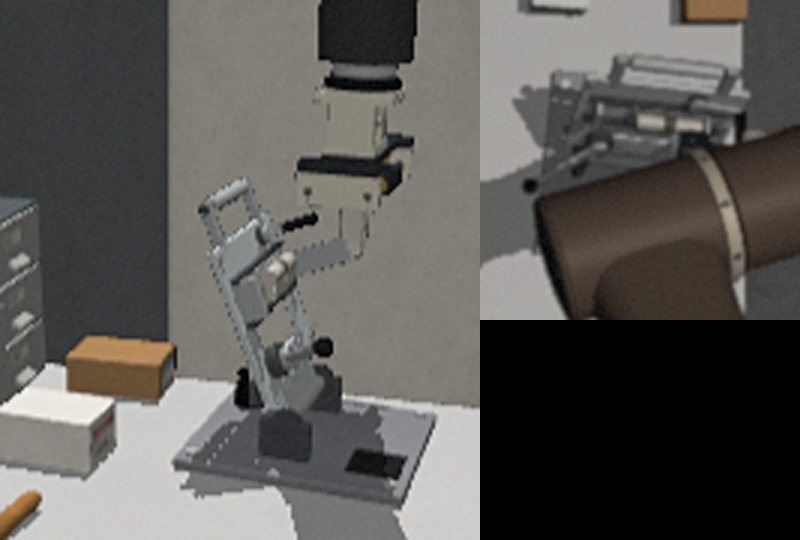

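The side view shows the finger (355,235) just behind the outer end of the tab, clear of the peg. Next I push along the stand's +y.

Request:
servo_tool:
  targets:
    - {"dx": 0.08,"dy": 0.8,"dz": 0,"spin": 0,"grip": 0}
    - {"dx": 0.16,"dy": 1.6,"dz": 0,"spin": 0,"grip": 0}
    - {"dx": 0.2,"dy": 2.0,"dz": 0,"spin": 0,"grip": 0}
    - {"dx": 0.25,"dy": 2.4,"dz": 0,"spin": 0,"grip": 0}
    - {"dx": 0.3,"dy": 2.8,"dz": 0,"spin": 0,"grip": 0}
    - {"dx": 0.33,"dy": 3.2,"dz": 0,"spin": 0,"grip": 0}
    - {"dx": 0.37,"dy": 3.6,"dz": 0,"spin": 0,"grip": 0}
    - {"dx": 0.41,"dy": 4.0,"dz": 0,"spin": 0,"grip": 0}
    - {"dx": 0.45,"dy": 4.4,"dz": 0,"spin": 0,"grip": 0}
    - {"dx": 0.5,"dy": 4.8,"dz": 0,"spin": 0,"grip": 0}

```text
time_s: 4.73
tcp_pos: [0.5349, 0.0018, 0.1716]
eef_rot: [180.0, -0.0, -5.9]
contact_force: [0.8, -1.0, 1.4]
gripper_width: 0.0004
```

Request:
servo_tool:
  targets:
    - {"dx": 0.02,"dy": 0.15,"dz": 0,"spin": 0,"grip": 0}
    - {"dx": 0.03,"dy": 0.3,"dz": 0,"spin": 0,"grip": 0}
    - {"dx": 0.05,"dy": 0.45,"dz": 0,"spin": 0,"grip": 0}
    - {"dx": 0.06,"dy": 0.55,"dz": 0,"spin": 0,"grip": 0}
    - {"dx": 0.06,"dy": 0.6,"dz": 0,"spin": 0,"grip": 0}
    - {"dx": 0.06,"dy": 0.6,"dz": 0,"spin": 0,"grip": 0}
    - {"dx": 0.06,"dy": 0.6,"dz": 0,"spin": 0,"grip": 0}
    - {"dx": 0.06,"dy": 0.6,"dz": 0,"spin": 0,"grip": 0}
    - {"dx": 0.06,"dy": 0.6,"dz": 0,"spin": 0,"grip": 0}
    - {"dx": 0.06,"dy": 0.6,"dz": 0,"spin": 0,"grip": 0}

```text
time_s: 5.57
tcp_pos: [0.5354, 0.0075, 0.1715]
eef_rot: [-180.0, 0.0, -5.9]
contact_force: [-0.0, -1.2, -0.1]
gripper_width: 0.0007
```

Request:
servo_tool:
  targets:
    - {"dx": 0.02,"dy": 0.15,"dz": 0,"spin": 0,"grip": 0}
    - {"dx": 0.03,"dy": 0.3,"dz": 0,"spin": 0,"grip": 0}
    - {"dx": 0.04,"dy": 0.4,"dz": 0,"spin": 0,"grip": 0}
    - {"dx": 0.05,"dy": 0.5,"dz": 0,"spin": 0,"grip": 0}
    - {"dx": 0.05,"dy": 0.5,"dz": 0,"spin": 0,"grip": 0}
    - {"dx": 0.05,"dy": 0.5,"dz": 0,"spin": 0,"grip": 0}
    - {"dx": 0.05,"dy": 0.5,"dz": 0,"spin": 0,"grip": 0}
    - {"dx": 0.05,"dy": 0.5,"dz": 0,"spin": 0,"grip": 0}
    - {"dx": 0.05,"dy": 0.5,"dz": 0,"spin": 0,"grip": 0}
    - {"dx": 0.05,"dy": 0.5,"dz": 0,"spin": 0,"grip": 0}

```text
time_s: 6.4
tcp_pos: [0.5359, 0.0126, 0.1715]
eef_rot: [-180.0, 0.0, -5.9]
contact_force: [1.6, -0.8, 0.7]
gripper_width: 0.0003
```

Request:
servo_tool:
  targets:
    - {"dx": 0.02,"dy": 0.15,"dz": 0,"spin": 0,"grip": 0}
    - {"dx": 0.03,"dy": 0.3,"dz": 0,"spin": 0,"grip": 0}
    - {"dx": 0.04,"dy": 0.4,"dz": 0,"spin": 0,"grip": 0}
    - {"dx": 0.05,"dy": 0.5,"dz": 0,"spin": 0,"grip": 0}
    - {"dx": 0.05,"dy": 0.5,"dz": 0,"spin": 0,"grip": 0}
    - {"dx": 0.05,"dy": 0.5,"dz": 0,"spin": 0,"grip": 0}
    - {"dx": 0.05,"dy": 0.5,"dz": 0,"spin": 0,"grip": 0}
    - {"dx": 0.05,"dy": 0.5,"dz": 0,"spin": 0,"grip": 0}
    - {"dx": 0.05,"dy": 0.5,"dz": 0,"spin": 0,"grip": 0}
    - {"dx": 0.05,"dy": 0.5,"dz": 0,"spin": 0,"grip": 0}

```text
time_s: 7.23
tcp_pos: [0.5354, 0.0141, 0.1716]
eef_rot: [179.7, 0.1, -5.9]
contact_force: [1.0, -17.2, 1.6]
gripper_width: 0.0002
```

Run:
```python
from h import *
s=r.get_state();print(s['tcp_pos'],s['contact_force'],s['moment'])
a=r.capture('side')[100:240,270:390];r.capture('top')
cv2.imwrite('pics/s3.png',cv2.resize(a[:120],None,fx=5,fy=5,interpolation=2))
print([(d['p'],d['extent']) for d in r.cut_out('sledge_tab','side')],[(d['p'],d['extent']) for d in r.cut_out('sledge_tab','top')])
v=json.load(open('pose.json'))
for sl in (0,.02,.035):
  for z in(112,138): print(sl,z,proj('side',S(F((-80,-55+1000*sl,z),.4),*v[:3])))
```

```text
[0.5354 0.0141 0.1716] [  0.9988 -17.1805   1.6102] [-6.0105 -0.2665 -0.1272]
[(0.78, [323.1, 161.9, 354.1, 180.9])] [(0.79, [376.2, 177.9, 407.3, 191.6]), (0.69, [348.3, 192.3, 378.6, 212.0]), (0.52, [223.3, 216.6, 231.4, 227.4]), (0.46, [345.8, 162.1, 429.5, 215.0])]
0 112 [357.5284 165.7418]
0 138 [354.6376 157.4672]
0.02 112 [356.0332 167.4671]
0.02 138 [353.0855 159.0627]
0.035 112 [354.8785 168.7994]
0.035 138 [351.8867 160.295 ]
```

View pics/s3.png

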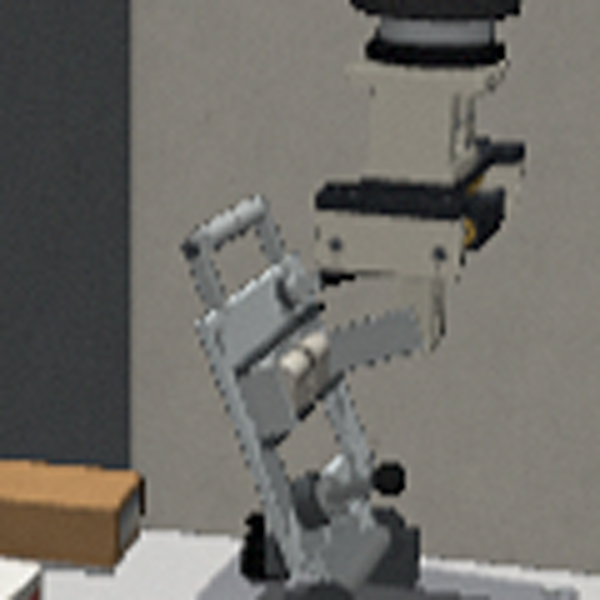

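Hard stop at 17 N. The cylinder barrels in the side view shifted by (-3,+3) px, and a full 35 mm predicts (-2.7,+3.1), so the sledge is home. Next I back off, rise and go above the peg.

Request:
servo_tool:
  targets:
    - {"dx": -0.05,"dy": -0.8,"dz": 0,"spin": 0,"grip": 0}
    - {"dx": -0.1,"dy": -1.4,"dz": 0.5,"spin": 0,"grip": 0}
    - {"dx": -0.1,"dy": -1.4,"dz": 3,"spin": 0,"grip": 0}
    - {"dx": -0.1,"dy": -1.4,"dz": 6,"spin": 0,"grip": 0}
    - {"dx": 0,"dy": -1.8,"dz": 7,"spin": 0,"grip": 0}
    - {"dx": 1.0,"dy": -2.8,"dz": 7,"spin": 0,"grip": 0}
    - {"dx": 2,"dy": -4,"dz": 7,"spin": 0,"grip": 0}
    - {"dx": 3.0,"dy": -5.5,"dz": 7,"spin": 0,"grip": 0}
    - {"dx": 3.0,"dy": -5.5,"dz": 6,"spin": 0,"grip": 0}
    - {"dx": 3.0,"dy": -5.5,"dz": 5.5,"spin": 0,"grip": 0}

```text
time_s: 8.27
tcp_pos: [0.5664, -0.0377, 0.2256]
eef_rot: [-180.0, 0.0, -6.0]
contact_force: [-0.1, -0.8, -0.8]
gripper_width: 0.0005
```

Run:
```python
from h import *
s=r.get_state();print(s['tcp_pos'],s['contact_force'])
v=json.load(open('pose.json'));x,y,w=v[:3]
d=s['tcp_pos'][:2]-np.array([x,y]);print('stand xy',np.cos(w)*d[0]+np.sin(w)*d[1],-np.sin(w)*d[0]+np.cos(w)*d[1])
for th in(.16,.4,.6,.8,1.05,1.2):
  p=np.array(F(peg(th,-48),.405))+[-3,-10,4];print(th,p,(S(p,x,y,w)-s['tcp_pos'])*100)
a=r.capture('side')[100:240,270:390]
cv2.imwrite('pics/s4.png',cv2.resize(a[:120],None,fx=5,fy=5,interpolation=2))
```

```text
[ 0.5664 -0.0377  0.2256] [-0.0631 -0.8185 -0.8034]
stand xy 0.015605854404889043 -0.08584189579623223
0.16 [ 15.0713 -88.4252 212.9755] [-0.08   -0.2514 -1.2585]
0.4 [ 10.9915 -85.4477 203.4586] [-0.4548  0.0872 -2.2102]
0.6 [  7.8846 -81.1401 196.2114] [-0.7191  0.5479 -2.9349]
0.8 [  5.1769 -75.3518 189.8952] [-0.9282  1.1517 -3.5666]
1.05 [  2.516  -66.3907 183.6885] [-1.0997  2.0707 -4.1872]
1.2 [  1.3703 -60.3061 181.016 ] [-1.1504  2.6877 -4.4545]
```

View pics/s4.png

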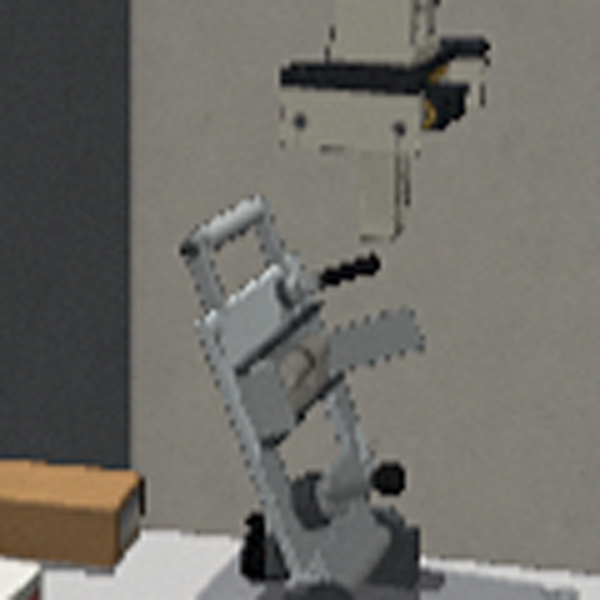

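The side view shows the fingertip (380,240) right above the peg's outer end (375,262), and the sledge stayed in. Next I press the peg down along its arc.

Request:
servo_tool:
  targets:
    - {"dx": 0.2,"dy": -0.2,"dz": -0.7,"spin": 0,"grip": 0}
    - {"dx": 0.2,"dy": -0.2,"dz": -1.3,"spin": 0,"grip": 0}
    - {"dx": 0.0,"dy": -0.1,"dz": -1.8,"spin": 0,"grip": 0}
    - {"dx": -0.2,"dy": 0.1,"dz": -2.2,"spin": 0,"grip": 0}
    - {"dx": -0.3,"dy": 0.3,"dz": -2.6,"spin": 0,"grip": 0}
    - {"dx": -0.4,"dy": 0.6,"dz": -3.0,"spin": 0,"grip": 0}
    - {"dx": -0.5,"dy": 0.9,"dz": -3.3,"spin": 0,"grip": 0}
    - {"dx": -0.6,"dy": 1.2,"dz": -3.6,"spin": 0,"grip": 0}
    - {"dx": -0.7,"dy": 1.6,"dz": -3.9,"spin": 0,"grip": 0}
    - {"dx": -0.8,"dy": 2.1,"dz": -4.2,"spin": 0,"grip": 0}

```text
time_s: 9.15
tcp_pos: [0.5584, -0.0161, 0.1844]
eef_rot: [-180.0, -0.0, -5.9]
contact_force: [-0.2, -1.1, 0.9]
gripper_width: 0.0003
```

Request:
servo_tool:
  targets:
    - {"dx": 0,"dy": 0.3,"dz": -0.2,"spin": 0,"grip": 0}
    - {"dx": 0,"dy": 0.3,"dz": 0,"spin": 0,"grip": 0}
    - {"dx": 0,"dy": 0,"dz": 1.0,"spin": 0,"grip": 0}
    - {"dx": 0,"dy": -0.5,"dz": 2.5,"spin": 0,"grip": 0}
    - {"dx": 0,"dy": -1.2,"dz": 2.5,"spin": 0,"grip": 0}
    - {"dx": 0,"dy": -2.0,"dz": 2.5,"spin": 0,"grip": 0}
    - {"dx": 0,"dy": -2.5,"dz": 2.0,"spin": 0,"grip": 0}
    - {"dx": 0,"dy": -2.5,"dz": 2.0,"spin": 0,"grip": 0}
    - {"dx": 0,"dy": -2.5,"dz": 2.0,"spin": 0,"grip": 0}
    - {"dx": 0,"dy": -2.5,"dz": 2.0,"spin": 0,"grip": 0}

```text
time_s: 9.98
tcp_pos: [0.5582, -0.0417, 0.204]
eef_rot: [180.0, 0.1, -5.9]
contact_force: [-0.1, 0.4, 0.3]
gripper_width: 0.0003
```

Run:
```python
from h import *
s=r.get_state()
v=json.load(open('pose.json'));x,y,w=v[:3]
d=s['tcp_pos'][:2]-np.array([x,y]);print('stand xy',np.cos(w)*d[0]+np.sin(w)*d[1],-np.sin(w)*d[0]+np.cos(w)*d[1])
for th in(.16,.8,1.05,1.2): print(th,proj('side',S(F(peg(th,-52),.4),x,y,w)))
a=r.capture('side')
print([(d['p'],d['extent']) for d in r.cut_out('keeper_peg','side')])
cv2.imwrite('pics/s5.png',cv2.resize(a[100:220,270:390],None,fx=5,fy=5,interpolation=2))
```

```text
stand xy 0.007851936397005118 -0.09062994684294022
0.16 [345.606  152.2006]
0.8 [347.3298 161.0517]
1.05 [347.3565 163.8962]
1.2 [347.1866 165.3184]
[(0.42, [324.5, 163.2, 354.2, 181.7])]
```

View pics/s5.png

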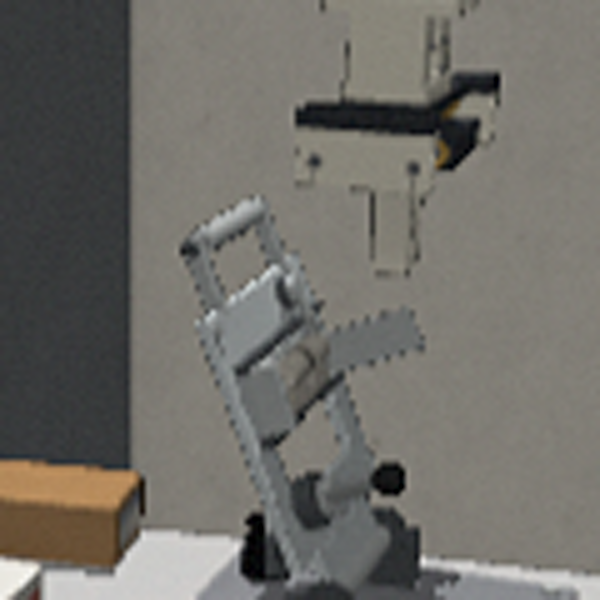

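The peg is now hidden behind the tab, so the keeper is well past 0.9 rad. I lower the finger behind it and sweep +y.

Request:
servo_tool:
  targets:
    - {"dx": -0.3,"dy": 0,"dz": -1,"spin": 0,"grip": 0}
    - {"dx": -0.4,"dy": 0,"dz": -2,"spin": 0,"grip": 0}
    - {"dx": -0.4,"dy": 0,"dz": -3,"spin": 0,"grip": 0}
    - {"dx": -0.4,"dy": 0,"dz": -3.8,"spin": 0,"grip": 0}
    - {"dx": -0.4,"dy": 0.4,"dz": -3.8,"spin": 0,"grip": 0}
    - {"dx": -0.3,"dy": 0.9,"dz": -3.8,"spin": 0,"grip": 0}
    - {"dx": -0.2,"dy": 1.4,"dz": -3.8,"spin": 0,"grip": 0}
    - {"dx": -0.2,"dy": 1.9,"dz": -3.8,"spin": 0,"grip": 0}
    - {"dx": -0.1,"dy": 2.4,"dz": -3.8,"spin": 0,"grip": 0}
    - {"dx": -0.1,"dy": 2.9,"dz": -3.8,"spin": 0,"grip": 0}

```text
time_s: 10.92
tcp_pos: [0.5576, -0.0119, 0.1668]
eef_rot: [180.0, -0.0, -5.9]
contact_force: [0.2, -1.2, -1.0]
gripper_width: 0.0005
```

Request:
servo_tool:
  targets:
    - {"dx": 0,"dy": 0.2,"dz": 0,"spin": 0,"grip": 0}
    - {"dx": 0,"dy": 0.4,"dz": 0,"spin": 0,"grip": 0}
    - {"dx": 0,"dy": 0.5,"dz": 0,"spin": 0,"grip": 0}
    - {"dx": 0,"dy": 0.6,"dz": 0,"spin": 0,"grip": 0}
    - {"dx": 0,"dy": 0.6,"dz": 0,"spin": 0,"grip": 0}
    - {"dx": 0,"dy": 0.6,"dz": 0,"spin": 0,"grip": 0}
    - {"dx": 0,"dy": 0.6,"dz": 0,"spin": 0,"grip": 0}
    - {"dx": 0,"dy": 0.6,"dz": 0,"spin": 0,"grip": 0}
    - {"dx": 0,"dy": 0.6,"dz": 0,"spin": 0,"grip": 0}
    - {"dx": 0,"dy": 0.6,"dz": 0,"spin": 0,"grip": 0}

```text
time_s: 11.75
tcp_pos: [0.5574, -0.0065, 0.1666]
eef_rot: [-180.0, -0.0, -5.9]
contact_force: [0.4, 0.3, -1.2]
gripper_width: 0.0005
```

Request:
servo_tool:
  targets:
    - {"dx": 0,"dy": 0.1,"dz": 0,"spin": 0,"grip": 0}
    - {"dx": 0,"dy": 0.2,"dz": 0,"spin": 0,"grip": 0}
    - {"dx": 0,"dy": 0.3,"dz": 0,"spin": 0,"grip": 0}
    - {"dx": 0,"dy": 0.4,"dz": 0,"spin": 0,"grip": 0}
    - {"dx": 0,"dy": 0.4,"dz": 0,"spin": 0,"grip": 0}
    - {"dx": 0,"dy": 0.4,"dz": 0,"spin": 0,"grip": 0}
    - {"dx": 0,"dy": 0.4,"dz": 0,"spin": 0,"grip": 0}
    - {"dx": 0,"dy": 0.4,"dz": 0,"spin": 0,"grip": 0}
    - {"dx": 0,"dy": 0.4,"dz": 0,"spin": 0,"grip": 0}
    - {"dx": 0,"dy": 0.4,"dz": 0,"spin": 0,"grip": 0}

```text
time_s: 12.58
tcp_pos: [0.5574, -0.0043, 0.1667]
eef_rot: [179.8, 0.0, -5.9]
contact_force: [1.6, -9.7, -0.5]
gripper_width: 0.0003
```

Hard stop at 10 N where the peg's final place should be. Next I retreat, rise and go above the foot.

Request:
servo_tool:
  targets:
    - {"dx": -0.1,"dy": -0.8,"dz": 0,"spin": 0,"grip": 0}
    - {"dx": -0.1,"dy": -1.2,"dz": 1,"spin": 0,"grip": 0}
    - {"dx": -0.5,"dy": -1.2,"dz": 4,"spin": 0,"grip": 0}
    - {"dx": -1,"dy": -1.2,"dz": 7.5,"spin": 0,"grip": 0}
    - {"dx": -2,"dy": 1,"dz": 8.5,"spin": 0,"grip": 0}
    - {"dx": -3.2,"dy": 4.5,"dz": 8.5,"spin": 0,"grip": 0}
    - {"dx": -3.2,"dy": 8,"dz": 8.5,"spin": 0,"grip": 0}
    - {"dx": -3.2,"dy": 11.5,"dz": 8.5,"spin": 0,"grip": 0}
    - {"dx": -3.2,"dy": 15,"dz": 7.5,"spin": 0,"grip": 0}
    - {"dx": -3.2,"dy": 18,"dz": 6,"spin": 0,"grip": 0}

```text
time_s: 13.42
tcp_pos: [0.5261, 0.1802, 0.229]
eef_rot: [-179.8, -0.2, -5.8]
contact_force: [1.4, -1.3, -0.7]
gripper_width: 0.0005
```

Request:
servo_tool:
  targets:
    - {"dx": 0,"dy": 0,"dz": -1,"spin": 0,"grip": 0}
    - {"dx": 0,"dy": 0,"dz": -2,"spin": 0,"grip": 0}
    - {"dx": 0,"dy": 0,"dz": -3,"spin": 0,"grip": 0}
    - {"dx": 0,"dy": 0,"dz": -4,"spin": 0,"grip": 0}
    - {"dx": 0,"dy": 0,"dz": -4.5,"spin": 0,"grip": 0}
    - {"dx": 0,"dy": 0,"dz": -4.5,"spin": 0,"grip": 0}
    - {"dx": 0,"dy": 0,"dz": -4.5,"spin": 0,"grip": 0}
    - {"dx": 0,"dy": 0,"dz": -4.5,"spin": 0,"grip": 0}
    - {"dx": 0,"dy": 0,"dz": -4.5,"spin": 0,"grip": 0}
    - {"dx": 0,"dy": 0,"dz": -4.5,"spin": 0,"grip": 0}

```text
time_s: 14.25
tcp_pos: [0.5258, 0.1775, 0.1822]
eef_rot: [-180.0, -0.0, -5.9]
contact_force: [0.7, -0.9, 0.0]
gripper_width: 0.0002
```

Run:
```python
from h import *
s=r.get_state();print(s['tcp_pos'])
v=json.load(open('pose.json'));x,y,w=v[:3]
for l in(0,.3,.6,.9,1.1,1.3):
  p=np.array(F(foot(l),.405))+[0,0,8];print(l,p,(S(p,x,y,w)-s['tcp_pos'])*100)
for th in (1.05,1.57):print(proj('side',S(F(peg(th,-52),.4),x,y,w)))
a=r.capture('side')[90:230,270:390];b=r.capture('top')[140:240,340:440]
c=np.zeros((560,800,3),np.uint8);c[:,:480]=cv2.resize(a,None,fx=4,fy=4,interpolation=2);c[:320,480:]=cv2.resize(b,(320,320),interpolation=2)
cv2.imwrite('pics/s6.png',c)
```

```text
[0.5258 0.1775 0.1822]
0 [-46.4712 125.8211 160.3254] [ 0.0882  0.1709 -2.1829]
0.3 [-55.6577 128.4433 138.8967] [-0.7983  0.5272 -4.3257]
0.6 [-64.7392 124.0585 117.7129] [-1.7471  0.1855 -6.4441]
0.9 [-72.9045 113.0582  98.6662] [-2.6735 -0.8237 -8.3488]
1.1 [-77.4734 102.5126  88.0085] [-3.2376 -1.825  -9.4145]
1.3 [-81.1258  89.8736  79.4888] [ -3.7322  -3.0441 -10.2665]
[347.3565 163.8962]
[346.1882 167.681 ]
```

View pics/s6.png

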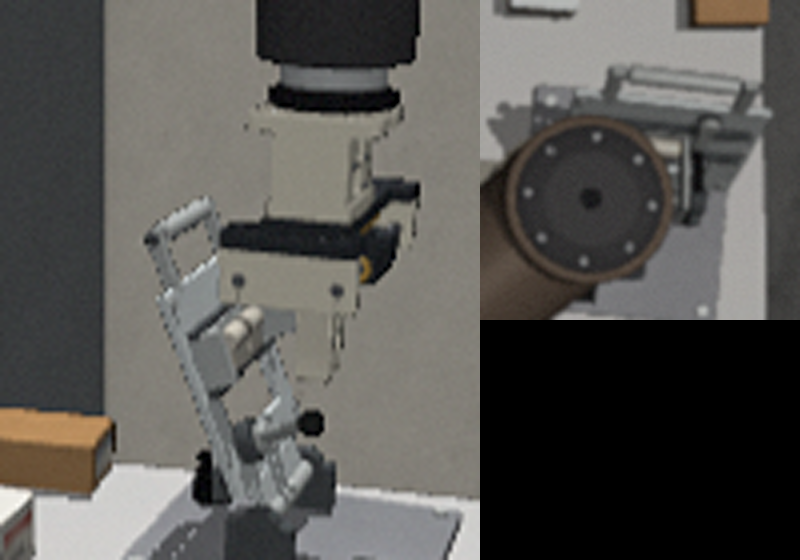

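The fingertip (315,380) is right above the ball (312,423), and the top view shows the keeper hanging just behind the tab. Next I push the foot down along its arc.

Request:
servo_tool:
  targets:
    - {"dx": 0.1,"dy": 0.2,"dz": -1,"spin": 0,"grip": 0}
    - {"dx": 0.1,"dy": 0.2,"dz": -2,"spin": 0,"grip": 0}
    - {"dx": -0.2,"dy": 0.3,"dz": -2.7,"spin": 0,"grip": 0}
    - {"dx": -0.5,"dy": 0.4,"dz": -3.5,"spin": 0,"grip": 0}
    - {"dx": -0.8,"dy": 0.5,"dz": -4.3,"spin": 0,"grip": 0}
    - {"dx": -1.1,"dy": 0.4,"dz": -5.0,"spin": 0,"grip": 0}
    - {"dx": -1.4,"dy": 0.3,"dz": -5.7,"spin": 0,"grip": 0}
    - {"dx": -1.7,"dy": 0.2,"dz": -6.4,"spin": 0,"grip": 0}
    - {"dx": -2.0,"dy": -0.1,"dz": -7.0,"spin": 0,"grip": 0}
    - {"dx": -2.3,"dy": -0.4,"dz": -7.6,"spin": 0,"grip": 0}

```text
time_s: 15.18
tcp_pos: [0.5019, 0.1731, 0.1048]
eef_rot: [180.0, 0.0, -5.9]
contact_force: [0.3, 0.2, 0.7]
gripper_width: 0.0005
```

Request:
servo_tool:
  targets:
    - {"dx": -0.2,"dy": -0.3,"dz": -0.4,"spin": 0,"grip": 0}
    - {"dx": -0.4,"dy": -0.6,"dz": -0.8,"spin": 0,"grip": 0}
    - {"dx": -0.6,"dy": -1.0,"dz": -1.2,"spin": 0,"grip": 0}
    - {"dx": -0.8,"dy": -1.3,"dz": -1.6,"spin": 0,"grip": 0}
    - {"dx": -1.0,"dy": -1.7,"dz": -1.9,"spin": 0,"grip": 0}
    - {"dx": -1.2,"dy": -2.1,"dz": -2.3,"spin": 0,"grip": 0}
    - {"dx": -1.4,"dy": -2.6,"dz": -2.6,"spin": 0,"grip": 0}
    - {"dx": -1.4,"dy": -2.6,"dz": -2.6,"spin": 0,"grip": 0}
    - {"dx": -1.4,"dy": -2.6,"dz": -2.6,"spin": 0,"grip": 0}
    - {"dx": -1.4,"dy": -2.6,"dz": -2.6,"spin": 0,"grip": 0}

```text
time_s: 16.02
tcp_pos: [0.4887, 0.1476, 0.0798]
eef_rot: [-180.0, -0.0, -5.9]
contact_force: [-0.6, 0.1, -0.6]
gripper_width: 0.0006
```

Run:
```python
from h import *
s=r.get_state();print(s['tcp_pos'])
v=json.load(open('pose.json'));x,y,w=v[:3]
for l in(0.6,.9,1.2,1.83):print(l,proj('side',S(F(foot(l),.4),x,y,w)))
a=r.capture('side')[90:230,270:390]
print([(d['p'],d['extent']) for d in r.cut_out('leg_foot','side')])
cv2.imwrite('pics/s7.png',cv2.resize(a,None,fx=4,fy=4,interpolation=2))
```

```text
[0.4887 0.1476 0.0798]
0.6 [354.1114 211.2085]
0.9 [357.6856 216.9109]
1.2 [361.0847 220.1987]
1.83 [366.3395 218.758 ]
[(0.54, [335.1, 194.3, 369.2, 225.7])]
```

View pics/s7.png

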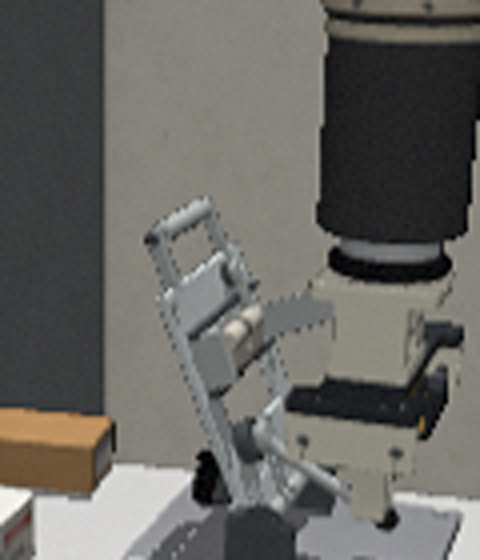

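The foot shows at (367,219) and the prediction for the fully-down leg is (366,219). It snapped over, and the frame still leans. Next I rise and turn the gripper towards the rail.

Request:
servo_tool:
  targets:
    - {"dx": 0,"dy": 0.3,"dz": 1.5,"spin": 0,"grip": 0}
    - {"dx": 0,"dy": 0.3,"dz": 5,"spin": 0,"grip": 0}
    - {"dx": 0,"dy": 0.3,"dz": 9,"spin": 0,"grip": 0}
    - {"dx": 0,"dy": 0.3,"dz": 13,"spin": 0,"grip": 0}
    - {"dx": 0,"dy": 0.3,"dz": 17,"spin": 0,"grip": 0}
    - {"dx": 0,"dy": 0.3,"dz": 21,"spin": 0,"grip": 0}
    - {"dx": 0,"dy": 0.3,"dz": 24,"spin": 0,"grip": 20}
    - {"dx": 2,"dy": -1,"dz": 25,"spin": 0,"grip": 40}
    - {"dx": 5,"dy": -3,"dz": 25,"spin": 0,"grip": 60}
    - {"dx": 8,"dy": -5,"dz": 25,"spin": 0,"grip": 60}

```text
time_s: 16.95
tcp_pos: [0.5695, 0.0978, 0.3319]
eef_rot: [-179.9, -0.2, -5.7]
contact_force: [1.2, 0.9, -1.1]
gripper_width: 0.022
```

Run:
```python
from h import *
s=r.get_state();print(s['tcp_pos'],s['joints'],s['gripper_width'])
b=r.capture('top');r.capture('side')
for n in('top','side'):
  print(n,[(d['p'],d['extent']) for d in r.cut_out('rail',n)])
v=json.load(open('pose.json'));x,y,w=v[:3]
for q in(.39,.41): print([proj(n,S(F((0,k,215),q),x,y,w)) for n in('top','side') for k in(46,-46)], S(F((0,0,215),q),x,y,w))
```

```text
[0.5695 0.0978 0.3319] [ 29.1229   8.3653  -2.0817  -0.0024 -79.3008  55.1335] 0.022047114585553428
top []
side [(0.46, [308.2, 138.7, 321.6, 150.9])]
[array([386.316 , 164.3362]), array([420.5018, 168.0876]), array([310.6806, 147.8099]), array([320.9849, 141.368 ])] [0.6411 0.0408 0.2439]
[array([386.348 , 162.9561]), array([420.4792, 166.7029]), array([309.3016, 148.2851]), array([319.6933, 141.8178])] [0.645  0.0404 0.2422]
```

Request:
servo_tool:
  targets:
    - {"dx": 0.7,"dy": -0.6,"dz": 0,"spin": -0.12,"grip": 60}
    - {"dx": 1.5,"dy": -1.2,"dz": 0,"spin": -0.24,"grip": 60}
    - {"dx": 2.2,"dy": -1.8,"dz": 0,"spin": -0.36,"grip": 60}
    - {"dx": 3,"dy": -2.4,"dz": 0,"spin": -0.48,"grip": 60}
    - {"dx": 3.7,"dy": -3,"dz": 0,"spin": -0.6,"grip": 60}
    - {"dx": 4.4,"dy": -3.5,"dz": 0,"spin": -0.72,"grip": 60}
    - {"dx": 5.2,"dy": -4.1,"dz": 0,"spin": -0.84,"grip": 60}
    - {"dx": 6,"dy": -4.7,"dz": 0,"spin": -0.96,"grip": 60}
    - {"dx": 6.7,"dy": -5.3,"dz": 0,"spin": -1.08,"grip": 60}
    - {"dx": 7.3,"dy": -5.8,"dz": 0,"spin": -1.2,"grip": 60}

```text
time_s: 17.98
tcp_pos: [0.6412, 0.0402, 0.3299]
eef_rot: [-180.0, 0.0, -74.9]
contact_force: [-0.1, 0.7, 0.4]
gripper_width: 0.0524
```

Request:
servo_tool:
  targets:
    - {"dx": 0,"dy": 0,"dz": 0,"spin": -0.12,"grip": 60}
    - {"dx": 0,"dy": 0,"dz": 0,"spin": -0.24,"grip": 60}
    - {"dx": 0,"dy": 0,"dz": 0,"spin": -0.37,"grip": 60}
    - {"dx": 0,"dy": 0,"dz": 0,"spin": -0.37,"grip": 60}
    - {"dx": 0,"dy": 0,"dz": -1,"spin": -0.37,"grip": 60}
    - {"dx": 0,"dy": 0,"dz": -2,"spin": -0.37,"grip": 60}
    - {"dx": 0,"dy": 0,"dz": -3,"spin": -0.37,"grip": 60}
    - {"dx": 0,"dy": 0,"dz": -4,"spin": -0.37,"grip": 60}
    - {"dx": 0,"dy": 0,"dz": -4.5,"spin": -0.37,"grip": 60}
    - {"dx": 0,"dy": 0,"dz": -4.5,"spin": -0.37,"grip": 60}

```text
time_s: 18.82
tcp_pos: [0.6406, 0.0394, 0.2823]
eef_rot: [179.8, -0.1, -95.8]
contact_force: [0.1, -0.7, -1.1]
gripper_width: 0.0526
```

Run:
```python
from h import *
s=r.get_state();print(s['tcp_pos'],s['eef_rot'],s['joints'],s['gripper_width'])
a=r.capture('side')[90:230,270:390]
cv2.imwrite('pics/s8.png',cv2.resize(a,None,fx=4,fy=4,interpolation=2))
```

```text
[0.6406 0.0394 0.2823] [179.8263  -0.061  -95.807 ] [ 20.894   15.9302   1.3328  -0.0243 -75.5852 -26.695 ] 0.052628080431932706
```

View pics/s8.png

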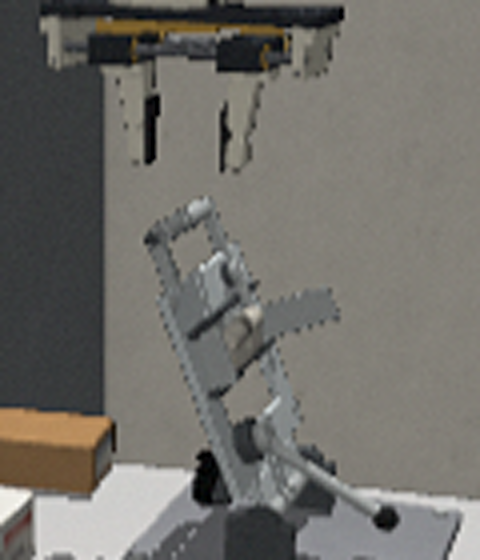

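The leg is fully down (387,517). The fingers straddle the rail (180,220) and sit about 4 mm too near the robot. I lower and close.

Request:
servo_tool:
  targets:
    - {"dx": 0.3,"dy": 0.1,"dz": -1,"spin": 0,"grip": 60}
    - {"dx": 0.3,"dy": 0.1,"dz": -2,"spin": 0,"grip": 60}
    - {"dx": 0.3,"dy": 0.1,"dz": -3,"spin": 0,"grip": 60}
    - {"dx": 0.3,"dy": 0.1,"dz": -4,"spin": 0,"grip": 60}
    - {"dx": 0.3,"dy": 0.1,"dz": -5,"spin": 0,"grip": 60}
    - {"dx": 0.3,"dy": 0.1,"dz": -5.8,"spin": 0,"grip": 60}
    - {"dx": 0.3,"dy": 0.1,"dz": -5.8,"spin": 0,"grip": 40}
    - {"dx": 0.3,"dy": 0.1,"dz": -5.8,"spin": 0,"grip": 30}
    - {"dx": 0.3,"dy": 0.1,"dz": -5.8,"spin": 0,"grip": 20}
    - {"dx": 0.3,"dy": 0.1,"dz": -5.8,"spin": 0,"grip": 10}
  squeeze: 15

```text
time_s: 19.7
tcp_pos: [0.6448, 0.0406, 0.2273]
eef_rot: [-179.9, 0.0, -95.8]
contact_force: [0.5, 0.7, -0.8]
gripper_width: 0.0316
```

Request:
servo_tool:
  targets:
    - {"dx": 0,"dy": 0,"dz": 0,"spin": 0,"grip": 0}
    - {"dx": 0,"dy": 0,"dz": 0,"spin": 0,"grip": 0}
    - {"dx": 0,"dy": 0,"dz": 0,"spin": 0,"grip": 0}
    - {"dx": 0,"dy": 0,"dz": 0,"spin": 0,"grip": 0}
    - {"dx": 0,"dy": 0,"dz": 0,"spin": 0,"grip": 0}
    - {"dx": 0,"dy": 0,"dz": 0,"spin": 0,"grip": 0}
    - {"dx": 0,"dy": 0,"dz": 0,"spin": 0,"grip": 0}
    - {"dx": 0,"dy": 0,"dz": 0,"spin": 0,"grip": 0}
    - {"dx": 0,"dy": 0,"dz": 0,"spin": 0,"grip": 0}
    - {"dx": 0,"dy": 0,"dz": 0,"spin": 0,"grip": 0}
  squeeze: 25

```text
time_s: 20.53
tcp_pos: [0.644, 0.0406, 0.2269]
eef_rot: [180.0, 0.0, -95.8]
contact_force: [-5.3, 1.5, 4.1]
gripper_width: 0.0149
```

The rail is gripped, with an opening of about 15 mm on the 16 mm rail. Now I swing it along the arc of 215 mm radius.

Request:
servo_tool:
  targets:
    - {"dx": -0.4,"dy": 0.04,"dz": 0.16,"spin": 0,"grip": 0}
    - {"dx": -0.8,"dy": 0.08,"dz": 0.32,"spin": 0,"grip": 0}
    - {"dx": -1.2,"dy": 0.13,"dz": 0.47,"spin": 0,"grip": 0}
    - {"dx": -1.6,"dy": 0.17,"dz": 0.61,"spin": 0,"grip": 0}
    - {"dx": -2.01,"dy": 0.21,"dz": 0.74,"spin": 0,"grip": 0}
    - {"dx": -2.42,"dy": 0.25,"dz": 0.86,"spin": 0,"grip": 0}
    - {"dx": -2.83,"dy": 0.3,"dz": 0.98,"spin": 0,"grip": 0}
    - {"dx": -3.24,"dy": 0.34,"dz": 1.08,"spin": 0,"grip": 0}
    - {"dx": -3.66,"dy": 0.38,"dz": 1.18,"spin": 0,"grip": 0}
    - {"dx": -4.08,"dy": 0.43,"dz": 1.27,"spin": 0,"grip": 0}
  squeeze: 30

```text
time_s: 21.37
tcp_pos: [0.6033, 0.045, 0.2396]
eef_rot: [-180.0, 0.0, -95.8]
contact_force: [1.9, 1.2, 2.1]
gripper_width: 0.0153
```

Request:
servo_tool:
  targets:
    - {"dx": -0.42,"dy": 0.04,"dz": 0.08,"spin": 0,"grip": 0}
    - {"dx": -0.84,"dy": 0.09,"dz": 0.15,"spin": 0,"grip": 0}
    - {"dx": -1.26,"dy": 0.13,"dz": 0.21,"spin": 0,"grip": 0}
    - {"dx": -1.7,"dy": 0.18,"dz": 0.27,"spin": 0,"grip": 0}
    - {"dx": -2.1,"dy": 0.22,"dz": 0.32,"spin": 0,"grip": 0}
    - {"dx": -2.5,"dy": 0.26,"dz": 0.36,"spin": 0,"grip": 0}
    - {"dx": -2.9,"dy": 0.3,"dz": 0.39,"spin": 0,"grip": 0}
    - {"dx": -3.3,"dy": 0.35,"dz": 0.41,"spin": 0,"grip": 0}
    - {"dx": -3.7,"dy": 0.39,"dz": 0.42,"spin": 0,"grip": 0}
    - {"dx": -4.2,"dy": 0.44,"dz": 0.43,"spin": 0,"grip": 0}

```text
time_s: 22.2
tcp_pos: [0.5615, 0.0495, 0.2438]
eef_rot: [-180.0, 0.0, -95.8]
contact_force: [1.2, 3.8, 5.5]
gripper_width: 0.0148
```

Run:
```python
from h import *
s=r.get_state();print(s['tcp_pos'],s['contact_force'],s['gripper_width'])
a=r.capture('side')[90:230,270:390];b=r.capture('top')[140:240,340:440]
c=np.zeros((560,800,3),np.uint8);c[:,:480]=cv2.resize(a,None,fx=4,fy=4,interpolation=2);c[:320,480:]=cv2.resize(b,(320,320),interpolation=2)
cv2.imwrite('pics/s9.png',c)
v=json.load(open('pose.json'));x,y,w=v[:3]
for q in(-.1,-.05,0,.05,.1):print(q,*[(proj('side',S(F(p,q),x,y,w))-[270,90])*4 for p in((0,85,180),(-80,-20,125),foot(1.83),(0,46,215))],S(F((0,0,215),q),x,y,w))
```

```text
[0.5615 0.0495 0.2438] [1.2109 3.8095 5.5222] 0.014787925223247568
-0.1 [288.7325 287.9644] [423.8846 348.9658] [377.1781 570.4439] [311.3911 222.6725] [0.5384 0.0515 0.2589]
-0.05 [275.2813 285.5439] [416.0338 341.9907] [379.3291 565.3607] [295.6134 220.0361] [0.5491 0.0504 0.2597]
0 [261.8365 283.809 ] [407.8499 335.3933] [381.1975 560.1391] [279.8529 218.2153] [0.5598 0.0493 0.26  ]
0.05 [248.4384 282.7594] [399.3576 329.1932] [382.7767 554.7919] [264.1583 217.208 ] [0.5705 0.0482 0.2597]
0.1 [235.127  282.3926] [390.5829 323.4084] [384.0611 549.3327] [248.5772 217.0095] [0.5811 0.047  0.2589]
```

View pics/s9.png

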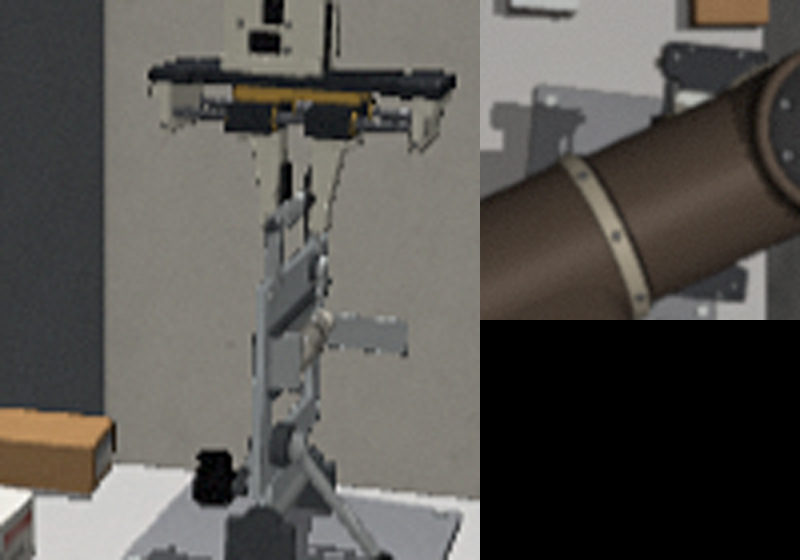

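The frame is upright. The tab end at (407,335) matches the q=0 prediction of (408,335), and the foot and rail end match to within about 5 zoomed pixels. I settle once more and hand in.

Request:
servo_tool:
  targets:
    - {"dx": 0,"dy": 0,"dz": 0,"spin": 0,"grip": 0}
    - {"dx": 0,"dy": 0,"dz": 0,"spin": 0,"grip": 0}
    - {"dx": 0,"dy": 0,"dz": 0,"spin": 0,"grip": 0}
    - {"dx": 0,"dy": 0,"dz": 0,"spin": 0,"grip": 0}
    - {"dx": 0,"dy": 0,"dz": 0,"spin": 0,"grip": 0}
    - {"dx": 0,"dy": 0,"dz": 0,"spin": 0,"grip": 0}
    - {"dx": 0,"dy": 0,"dz": 0,"spin": 0,"grip": 0}
    - {"dx": 0,"dy": 0,"dz": 0,"spin": 0,"grip": 0}
    - {"dx": 0,"dy": 0,"dz": 0,"spin": 0,"grip": 0}
    - {"dx": 0,"dy": 0,"dz": 0,"spin": 0,"grip": 0}

```text
time_s: 23.13
tcp_pos: [0.562, 0.0494, 0.2438]
eef_rot: [-180.0, 0.0, -95.8]
contact_force: [0.2, 3.9, 4.8]
gripper_width: 0.015
```

Run:
```python
from plant import r
s=r.get_state();print(s['tcp_pos'],s['contact_force'],s['gripper_width'])
print(r.close_job())
```

```text
[0.56195338 0.0494232  0.24381989] [0.24649825 3.93376782 4.75255156] 0.014965763783580286
the job is handed in; nothing more can be done
None
```

I handed the job in at about 23 s with the stand ready and the gripper still holding the rail. Closing the job gave no verdict, so these are my own last checks:

- **Sledge:** pushed until it hit a hard stop at about 17 N. In the pictures it moved by about the full 35 mm.
- **Keeper:** pressed down, then swept across to a hard stop at about 10 N. The top view showed it hanging behind the tab. I judged its angle from the stop position and the picture, not by measuring it.
- **Leg:** snapped fully down while the frame still leaned. The foot was within 1 px of where a fully down leg should show.
- **Frame:** upright to within about 0.01–0.02 rad, with the tab end at its predicted place in the side view. The arm stood still over the last 0.8 s.
- **Grip:** squeeze set to 30 N. The opening read 15 mm on the 16 mm rail, a small disagreement that I put down to the sensor or the pads.

I planned paths clear of the loose items and felt no unexpected contact, but I did not measure their positions again at the end. Two move calls were refused early on because rows lacked some values; nothing moved. I viewed 11 pictures, more than the 8 planned but within the limit of 12.

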